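# Flip the routed panel's status flag to done

## Robot

A 6-joint arm with a two-finger parallel gripper is mounted at the origin on the work surface. World frame = base frame: x ahead of the robot, y to its left, z up, the work surface at z = 0. Lengths are in m, angles in rad, forces in N, time in s.
With the tool pointing down it reaches from about 0.35 to 0.975 m from the base axis. Payload 4.9 kg.
Tool frame: the origin (TCP) lies on the centre line of the jaws, within the pads' length; the fingertips stand 8 mm ahead of it and the grasp point (between the pads) lies 11 mm behind it; z points along the fingers, y is the direction in which the jaws open and shut (so a half turn about z gives the same grasp; the last joint's range is limited). The gripper opens to 85 mm and grips with 20 to 120 N. Pads are 22 mm wide; open, the fingers measure 114 mm over their backs; the gripper's body (76 mm by 85 mm) begins 54 mm behind the grasp point. The pads swing forward as they close: fully open they stand 13 mm farther back than shut.
Start: joints at [1.058, 0.053, 1.613, -0, 1.476, -0.119], TCP at [0.24, 0.577, 0.239] pointing down, gripper open.
Joint ranges: [-3.01, 3.01], [-1.01, 2.22], [0.06, 2.58], [-1.02, 4.17], [0.09, 2.62], [-3.14, 3.14]. Speed limits (rad/s): [2.57, 2.57, 3.14, 3.14, 3.14, 3.14].

## Interface

Orientations are given as a unit quaternion [w, x, y, z].
In Python, from plant import manip gives the robot as it stands.
- The arm moves only by the tool step_arm, never from a script. Its argument "deltas" is a list of rows, each a list of 7 numbers: the shift along the tool's x, y, z in m, then the turn, a rotation vector about the tool's x, y, z in rad, then the gripper command: -1 is fully open, 1 is shut, values between are in proportion. In form: [[dx, dy, dz, ax, ay, az, hand], ...]. A call has 1 to 20 rows; each row is the pose to reach, as a shift and turn from the pose commanded when the call began, along the tool's axes at that moment; what a row does not reach only later rows make up. A row lasts 1/10 s, in which the tool goes at most 50 mm and 8.59 degrees, less where a joint would pass 70% of its speed; a pose out of reach is approached as far as the arm can. A call with a gripper value outside its range is refused whole. The fingers move at their own pace and stop on an object; the grip force is fixed at half the most. Time passes only in rows, so rows that repeat a pose let the fingers close. It gives the time, the measured TCP pose, the force and the opening at its end, in the units of the state.
- manip.state(): the state, without advancing time (a new reading comes with each control period).
- manip.grab_frame(name): name is "scene" or "top" or "wrist"; returns the picture (384x512x3 uint8, red, green, blue); there is no depth.
- manip.get_calibration(name): a dict with "fov_y" (degrees; the focal length in pixels is half the picture's height over the tangent of half this angle, whatever the lens; pixels are square), "cx", "cy" (the principal point, pixels), "R" (3x3) and "t" (3): a world point X has camera coordinates R X + t. Camera axes: x right, y down, z forward; pixel columns grow to the right and rows downward; lengths in m; the calibration is good to about 2 mm. A picture is of the moment at which its call begins: read the wrist's pose just before it. get_calibration takes no time and is no camera call; for the wrist camera it gives the pose at the moment of the call.
- manip.job_done(): hands the job in, once; it reports no verdict.
The state is a dict: "time": time; "joint_pos": joint angles; "joint_vel": joint speeds; "joint_efforts": joint torques, N m; "tool_pos": TCP position; "tool_rot": TCP orientation; "contact_force": force on the tool from outside, world axes, zero at the start; "ft_torque": the same for the moment, N m; "gripper_width": opening from 0.0 (shut) to 1.0 (fully open).
Only numpy, scipy, OpenCV 4.12 (cv2) and the standard library are available. Lean on these libraries where they do the work, as an engineer would, in place of code of your own. Each camera call takes 0.05 s, during which the arm holds its last target.

## Task

Two panels lie on the bench, each with a hinged status flag showing orange; one already has its round hole cut, the other only has the circle pencilled on. With the fingertips, gently push the flag of the panel with the cut hole right over its hinge until it lies flat on the other side, green face up, then move clear. Do not pinch the flag or lift or drag its stand, and leave the other panel's flag and the loose things on the bench where they are.

Things in the scene. Friction and masses are not known exactly. Their poses are not given: they have to be found in the camera images.
- flag_cut (a joint): hinge of the flag on stand_cut, rad. 0: level, pointing along the stand's -x (towards the robot), orange face with a white bar up; pi/2: upright; pi (end stop): level, pointing along the stand's +x, green face with a white dot up. Starts at 0.05 to 0.35. Stiff hinge (0.06 N m, under 2 N at the free edge): the flag stays at any angle where it is left
- flag_blank (a joint): hinge of the flag on stand_blank, rad. 0: level, pointing along the stand's -x (towards the robot), orange face with a white bar up; pi/2: upright; pi (end stop): level, pointing along the stand's +x, green face with a white dot up. Starts at 0.05 to 0.35. Stiff hinge (0.06 N m, under 2 N at the free edge): the flag stays at any angle where it is left
- stand_cut_hinge (a point): point on the hinge line of the flag, mid-width, 70 mm above the foot's underside (120 mm above the bench). Yoke cheeks stand at 36 to 44 mm either side and end 8 mm above the hinge; below the flag there is 55 mm of free height down to the foot, and nothing but the post (16 mm along x) and yoke bar beneath the hinge
- stand_blank_hinge (a point): point on the hinge line of the flag, mid-width, 70 mm above the foot's underside (120 mm above the bench). Yoke cheeks stand at 36 to 44 mm either side and end 8 mm above the hinge; below the flag there is 55 mm of free height down to the foot, and nothing but the post (16 mm along x) and yoke bar beneath the hinge
- flag_cut_edge (a point): middle of the free edge of the flag on the cut panel, 75 mm from the hinge line. The flag is a plain flat plate 75 mm long from hinge to free edge, 60 mm wide, 5 mm thick, about 45 g
- flag_blank_edge (a point): middle of the free edge of the flag on the uncut panel, 75 mm from the hinge line. The flag is a plain flat plate 75 mm long from hinge to free edge, 60 mm wide, 5 mm thick, about 45 g
- stand_cut: flag stand on the panel with the cut hole: dark steel foot 120 x 90 x 12 mm standing loose on the panel (about 0.9 kg), a narrow aluminium post and yoke that carry the flag's hinge. Origin: centre of the foot's underside, 50 mm above the bench. Its x axis points from the side where the flag lies at joint 0 (the side nearer the robot) to the side where it lies when flipped; y is parallel to the hinge
- stand_blank: flag stand on the uncut panel: dark steel foot 120 x 90 x 12 mm standing loose on the panel (about 0.9 kg), a narrow aluminium post and yoke that carry the flag's hinge. Origin: centre of the foot's underside, 50 mm above the bench. Its x axis points from the side where the flag lies at joint 0 (the side nearer the robot) to the side where it lies when flipped; y is parallel to the hinge
- panel_cut: sand-brown fibreboard panel 300 x 180 x 50 mm, fixed to the bench; a round 85 mm hole is cut through it, dark inside, its centre 75 mm along the panel's +x; the flag stand is on the other half. Origin: centre of the underside
- panel_blank: sand-brown fibreboard panel 300 x 180 x 50 mm, fixed to the bench; no hole, only a pencilled 84 mm circle with a cross, its centre 75 mm along the panel's +x; the flag stand is on the other half. Origin: centre of the underside
- plug: loose fibreboard disc, 72 mm across, 18 mm high, lying on the bench in front of the panels, to one side; origin: centre of the underside. To be left alone
- sander: cork sanding block 70 x 110 x 25 mm lying loose on the bench in front of the panels, to one side; origin: centre of the underside. To be left alone
- glue: white glue bottle, 56 mm across, 150 mm high, standing loose at the robot's right; origin: centre of the underside. To be left alone
- brush: flat brush about 0.2 m long lying loose on the bench at the robot's left, outside the panels, its length about parallel to y, 20 mm high; origin: underside, near mid-length. To be left alone

How it is judged:
By the outcome, as a careful person would: the job done as asked, in the order asked, and still so for the second after the job is handed in, with the robot touching nothing.
It also fails if it takes over 48 s, if anything falls off the work surface, if the arm or the gripper's body presses on something with over 40 N, if the wrist force passes 120 N, or if a joint passes its speed limit or range.

## Working session

There is one attempt and no reset: what is moved stays moved. The work goes in short steps, Python scripts to look and compute and a tool call to move; the robot and the scene stay as the last step left them, time stands still between calls to the robot, and variables do not carry over. Pictures are saved under pics/ and viewed, and the job is handed in when it is done.

Besides the shell and the picture viewer there is one more tool, called after ">>>" as a command line: name --pt "numbers of a row" for each row, then --argument value for the rest. step_arm: Moves the arm, as the interface text tells. Its arguments: {"type":"object","properties":{"deltas":{"type":"array"}},"required":["deltas"]}

```bash
mkdir -p pics; python3 - <<'E'
from plant import manip
import cv2
print(manip.state())
for n in("scene","top","wrist"):
    c=manip.get_calibration(n);print(n,c)
    cv2.imwrite(f"pics/{n}0.png",cv2.cvtColor(manip.grab_frame(n),cv2.COLOR_RGB2BGR))
E
```

```text
{'time': 0.0, 'joint_pos': array([ 1.05799478e+00,  5.33778612e-02,  1.61426953e+00, -1.36574167e-05,
        1.47601499e+00, -1.18997943e-01]), 'joint_vel': array([-4.30291925e-04, -3.32451098e-04, -1.06757003e-03,  7.71872120e-06,
       -1.88869507e-03,  9.03930349e-04]), 'joint_efforts': array([ 2.11786071e-03, -3.93678725e+01, -3.70180321e+01,  6.84540169e-05,
        7.02526944e-03,  2.99205090e-05]), 'tool_pos': array([0.23951976, 0.57663212, 0.2380646 ]), 'tool_rot': array([-3.15041942e-04,  1.95631198e-01,  9.80676992e-01, -9.85767492e-04]), 'contact_force': array([-0.06444148, -0.29834162, -0.22609813]), 'ft_torque': array([-0.0149781 , -0.03782263, -0.01293516]), 'gripper_width': 0.9988649457170704}
scene {'fov_y': 52.931067747992344, 'cx': 250.7068240499027, 'cy': 196.40476815606078, 'R': array([[-0.18256294,  0.98314481,  0.00985144],
       [ 0.72307539,  0.14104582, -0.67621598],
       [-0.66620774, -0.11632864, -0.73663756]]), 't': array([ 0.07521505, -0.29807819,  1.47472413])}
top {'fov_y': 42.80639477420172, 'cx': 252.64863646729856, 'cy': 193.8230449560159, 'R': array([[ 0.0247591 , -0.99949242, -0.02004722],
       [-0.99302702, -0.02227704, -0.115763  ],
       [ 0.11525765,  0.02277362, -0.99307454]]), 't': array([0.00932185, 0.52023862, 1.28789222])}
wrist {'fov_y': 70.30137498559898, 'cx': 258.5961417716559, 'cy': 192.2640594175859, 'R': array([[ 0.38289987,  0.92378728, -0.002181  ],
       [ 0.88310004, -0.36534043,  0.29438187],
       [ 0.27114942, -0.11464482, -0.95568539]]), 't': array([-0.62515565, -0.03839758,  0.3791982 ])}
```

View pics/scene0.png

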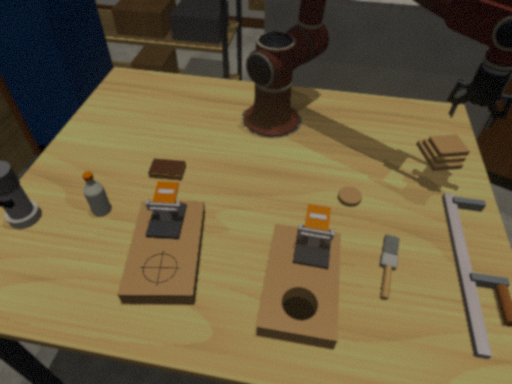

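View pics/top0.png

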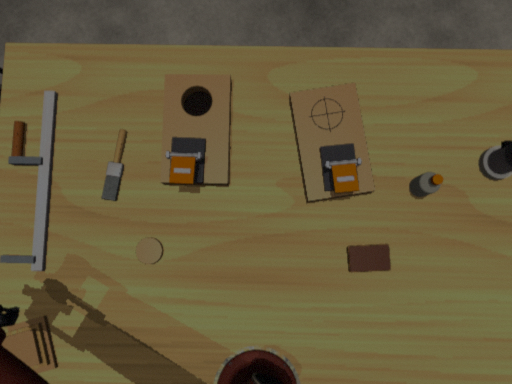

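View pics/wrist0.png

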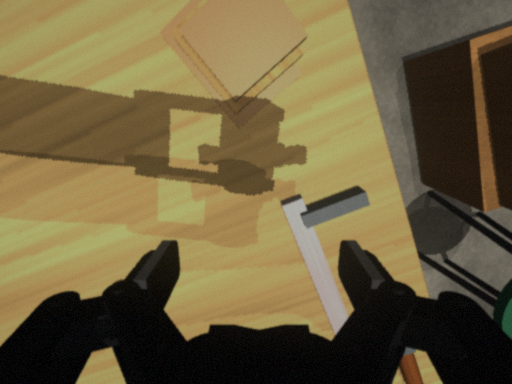

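The top view shows the cut-hole panel on the robot's left, with the hole at (197,101) and the flag around (183,168). The blank panel is on the right. I'll enlarge both views to measure.

```bash
python3 - <<'E'
import cv2
a=cv2.imread("pics/top0.png")[60:200,140:250]
cv2.imwrite("pics/topc.png",cv2.resize(a,None,fx=5,fy=4.2857*5/4.2857*0.85/0.85*0+5*0.84 if 0 else 4.28,interpolation=cv2.INTER_CUBIC) if 0 else cv2.resize(a[65:],None,fx=7,fy=7,interpolation=cv2.INTER_CUBIC))
a=cv2.imread("pics/scene0.png")[195:280,270:360]
cv2.imwrite("pics/scc.png",cv2.resize(a,None,fx=7,fy=7,interpolation=cv2.INTER_CUBIC))
E
```

```text
(no output)
```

View pics/topc.png

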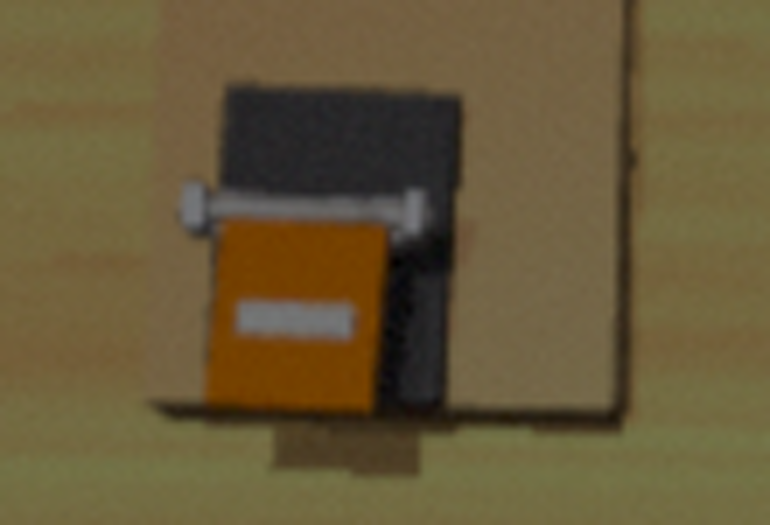

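View pics/scc.png

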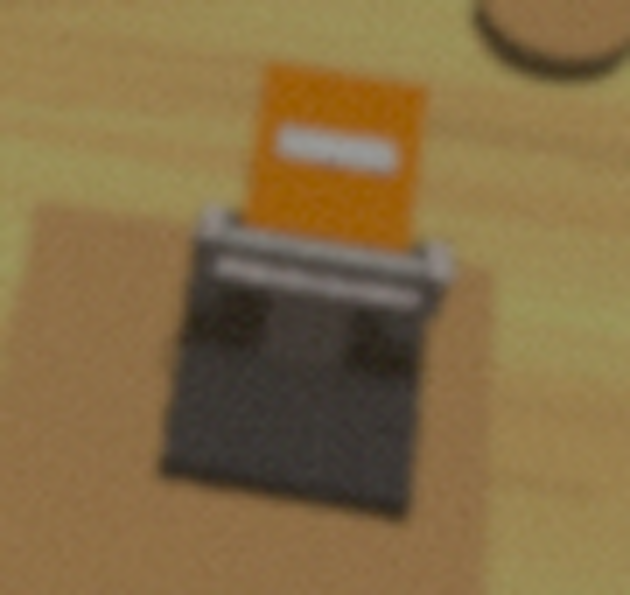

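```bash
cat > h.py <<'E'
from plant import manip
import numpy as np
def K(c):
    f=192/np.tan(np.radians(c["fov_y"]/2));return np.array([[f,0,c["cx"]],[0,f,c["cy"]],[0,0,1]])
def ray(c,p):
    d=np.linalg.inv(K(c))@np.array([p[0],p[1],1]);R=np.array(c["R"]);return -R.T@c["t"],R.T@d
def onz(c,p,z):
    o,d=ray(c,p);return o+d*(z-o[2])/d[2]
def tri(ob):
    A=np.zeros((3,3));b=np.zeros(3);
    for c,p in ob:
        o,d=ray(c,p);d=d/np.linalg.norm(d);M=np.eye(3)-np.outer(d,d);A+=M;b+=M@o
    return np.linalg.solve(A,b)
def proj(c,X):
    q=K(c)@(np.array(c["R"])@X+c["t"]);return q[:2]/q[2]
E
python3 - <<'E'
from h import *
T=manip.get_calibration("top");S=manip.get_calibration("scene")
t=lambda x,y:(140+(x-3)/7,125+(y-3)/7)
s=lambda x,y:(270+(x-3)/7,195+(y-3)/7)
print("cheeks top z.128",onz(T,t(195,203),.128),onz(T,t(415,208),.128))
print("cheeks scene",onz(S,s(215,215),.128),onz(S,s(440,258),.128))
for a,b in(((205,405),(268,65)),((375,412),(427,88))):print("edge",tri([(T,t(*a)),(S,s(*b))]))
print("foot back T",onz(T,t(228,87),.062),onz(T,t(460,97),.062),"foot frontR",onz(T,t(445,403),.062))
print("foot back S",onz(S,s(163,468),.062),onz(S,s(407,510),.062))
E
```

```text
cheeks top z.128 [0.60593408 0.23691156 0.128     ] [0.60575471 0.1573628  0.128     ]
cheeks scene [0.60044675 0.15947996 0.128     ] [0.60457506 0.23919311 0.128     ]
edge [0.5334443  0.19850811 0.14604785]
edge [0.53109077 0.19995702 0.12897881]
foot back T [0.66412133 0.23966578 0.062     ] [0.66201386 0.15082845 0.062     ] foot frontR [0.5442844  0.15225966 0.062     ]
foot back S [0.66577634 0.15406464 0.062     ] [0.66687147 0.24101516 0.062     ]
```

>>> step_arm --pt "-0.442 -0.387 -0.06 0 0 1.177 1" --pt "-0.442 -0.387 -0.06 0 0 1.177 1" --pt "-0.442 -0.387 -0.06 0 0 1.177 1" --pt "-0.442 -0.387 -0.06 0 0 1.177 1" --pt "-0.442 -0.387 -0.06 0 0 1.177 1" --pt "-0.442 -0.387 -0.06 0 0 1.177 1" --pt "-0.442 -0.387 -0.06 0 0 1.177 1" --pt "-0.442 -0.387 -0.06 0 0 1.177 1" --pt "-0.442 -0.387 -0.06 0 0 1.177 1" --pt "-0.442 -0.387 -0.06 0 0 1.177 1" --pt "-0.442 -0.387 -0.06 0 0 1.177 1" --pt "-0.442 -0.387 -0.06 0 0 1.177 1" --pt "-0.442 -0.387 -0.06 0 0 1.177 1" --pt "-0.442 -0.387 -0.06 0 0 1.177 1" --pt "-0.442 -0.387 -0.06 0 0 1.177 1" --pt "-0.442 -0.387 -0.06 0 0 1.177 1"

```text
time: 1.75
tool_pos: [0.4989, 0.0514, 0.299]
tool_rot: [-0.0, 0.706, 0.708, -0.0]
contact_force: [0.3, -0.3, -0.1]
gripper_width: 0.004
```

```bash
python3 - <<'E'
from h import *
T=manip.get_calibration("top");S=manip.get_calibration("scene")
t=lambda x,y:(140+(x-3)/7,125+(y-3)/7)
s=lambda x,y:(270+(x-3)/7,195+(y-3)/7)
for a,b in(((205,405),(427,88)),((375,412),(268,65))):print("edge",tri([(T,t(*a)),(S,s(*b))]))
s=manip.state();print(s)
from scipy.spatial.transform import Rotation as R
print(R.from_quat(np.roll(s["tool_rot"],-1)).as_matrix().round(3))
E
```

```text
edge [0.53163322 0.2295455  0.13455469]
edge [0.53052313 0.1700078  0.13322417]
{'time': 1.75, 'joint_pos': array([-4.59871458e-02, -2.76194072e-01,  1.81759045e+00,  1.98471850e-04,
        1.60065985e+00, -4.79700386e-02]), 'joint_vel': array([ 3.29874390e-03, -1.19926871e-03, -2.28796745e-03,  8.66835695e-04,
       -9.43266198e-05, -9.57800966e-04]), 'joint_efforts': array([-3.67529271e-01, -2.57979530e+01, -3.79628670e+01, -1.32578544e-02,
       -2.85297916e-03,  2.33774226e-03]), 'tool_pos': array([0.49893528, 0.05137165, 0.29900939]), 'tool_rot': array([-2.38183353e-04,  7.06403272e-01,  7.07809546e-01, -8.26651222e-05]), 'contact_force': array([ 0.26134985, -0.25112512, -0.09912181]), 'ft_torque': array([-0.01760257, -0.02215626, -0.00192215]), 'gripper_width': 0.003916141111850634}
[[-0.002  1.    -0.   ]
 [ 1.     0.002  0.   ]
 [ 0.    -0.    -1.   ]]
```

>>> step_arm --pt "0 0 0 0 0.14 0 1" --pt "0 0 0 0 0.28 0 1" --pt "0 0 0 0 0.42 0 1" --pt "0 0 0 0 0.56 0 1" --pt "0 0 0 0 0.56 0 1"

```text
time: 2.25
tool_pos: [0.4986, 0.0493, 0.297]
tool_rot: [-0.197, 0.681, 0.678, 0.195]
contact_force: [-0.1, -0.0, -0.8]
gripper_width: -0.003
```

```bash
python3 - <<'E'
from h import *
s=manip.state();print(s['joint_pos'].round(3),s['tool_pos'])
E
```

```text
[-0.335 -0.241  1.86   0.532  1.707 -0.308] [0.49863777 0.04933572 0.2969501 ]
```

>>> step_arm --pt "0 0 0 0 0.12 0 1" --pt "0 0 0 0 0.24 0 1" --pt "0 0 0 0 0.36 0 1" --pt "0 0 0 0 0.487 0 1" --pt "0 0 0 0 0.487 0 1" --pt "0 0 0 0 0.487 0 1"

```text
time: 2.85
tool_pos: [0.4993, 0.051, 0.2991]
tool_rot: [-0.353, 0.613, 0.613, 0.352]
contact_force: [0.1, 0.4, 0.1]
gripper_width: -0.004
```

```bash
python3 - <<'E'
from h import *
import cv2
s=manip.state();print(s['joint_pos'].round(3),s['tool_pos'])
from scipy.spatial.transform import Rotation as R
print(R.from_quat(np.roll(s["tool_rot"],-1)).as_matrix().round(3))
cv2.imwrite("pics/scene1.png",cv2.cvtColor(manip.grab_frame("scene"),cv2.COLOR_RGB2BGR))
E
```

```text
[-0.492 -0.111  1.901  0.92   1.866 -0.454] [0.49934297 0.05104216 0.29910019]
[[-0.     1.    -0.002]
 [ 0.503  0.002  0.864]
 [ 0.864 -0.001 -0.503]]
```

View pics/scene1.png

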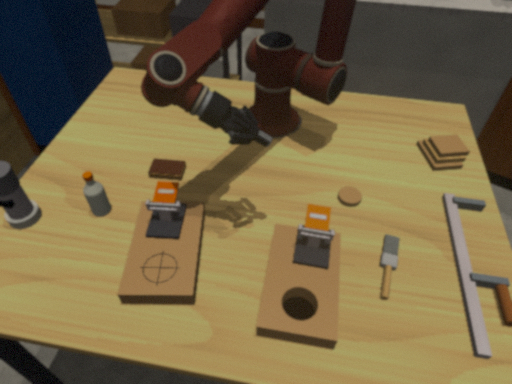

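```bash
python3 - <<'E'
from h import *
S=manip.get_calibration("scene");T=manip.get_calibration("top")
P=np.array([.4993,.051,.299]);d=np.array([0,.864,-.503])
for b in(0,.1,.15,.2,.25,.3,.35):print(b,proj(S,P-b*d).round(),(P-b*d).round(3))
print(onz(T,(345,178),.13),onz(T,(343,160),.13),onz(T,(355,188),.13))
E
```

```text
0 [266. 141.] [0.499 0.051 0.299]
0.1 [230. 119.] [ 0.499 -0.035  0.349]
0.15 [211. 108.] [ 0.499 -0.079  0.374]
0.2 [192.  96.] [ 0.499 -0.122  0.4  ]
0.25 [172.  84.] [ 0.499 -0.165  0.425]
0.3 [151.  71.] [ 0.499 -0.208  0.45 ]
0.35 [129.  58.] [ 0.499 -0.251  0.475]
[ 0.55304454 -0.20928545  0.13      ] [ 0.59836384 -0.20417366  0.13      ] [ 0.52852485 -0.23405699  0.13      ]
```

>>> step_arm --pt "-0.044 0.02 0.05 0 0 0 1" --pt "-0.088 0.04 0.09 0 0 0 1" --pt "-0.13 0.055 0.132 0 0 0 1" --pt "-0.13 0.055 0.132 0 0 0 1" --pt "-0.13 0.055 0.132 0 0 0 1" --pt "-0.13 0.055 0.132 0 0 0 1"

```text
time: 3.5
tool_pos: [0.5548, 0.1002, 0.122]
tool_rot: [-0.354, 0.612, 0.613, 0.353]
contact_force: [0.2, 0.0, 0.7]
gripper_width: -0.004
```

```bash
python3 - <<'E'
from h import *
import cv2
s=manip.state();print(s['joint_pos'].round(3),s['tool_pos'],s['contact_force'])
for n in("scene","top","wrist"):
    cv2.imwrite(f"pics/{n}2.png",cv2.cvtColor(manip.grab_frame(n),cv2.COLOR_RGB2BGR))
a=cv2.imread("pics/scene2.png")[160:300,220:360]
b=cv2.imread("pics/top2.png")[90:230,140:280]
cv2.imwrite("pics/c2.png",cv2.resize(cv2.hconcat([a,b]),None,fx=2.8,fy=2.8,interpolation=cv2.INTER_CUBIC))
E
```

```text
[-0.368  0.22   1.892  0.939  1.582 -0.646] [0.55475279 0.10022478 0.12203453] [0.2478135  0.01221879 0.67138329]
```

View pics/c2.png

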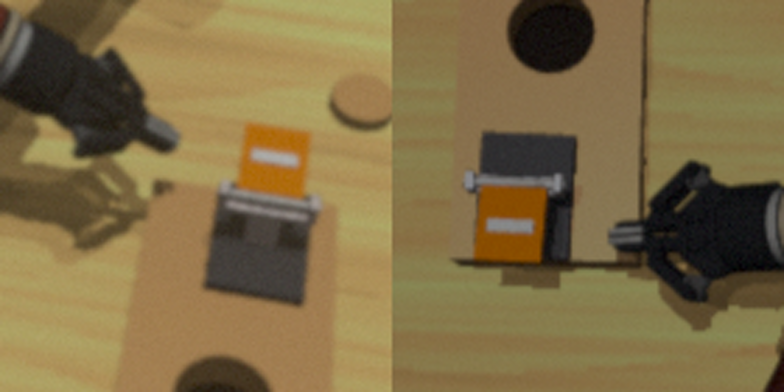

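View pics/wrist2.png

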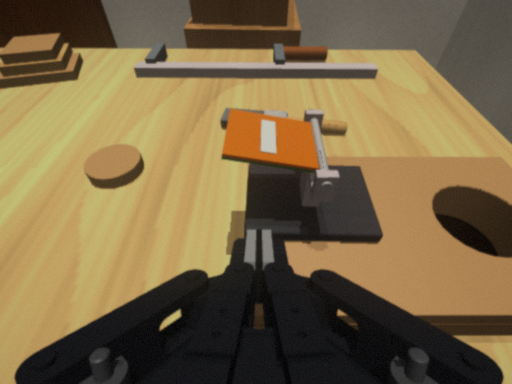

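>>> step_arm --pt "0.005 -0.002 0.02 0 0 0 1" --pt "0.01 -0.004 0.042 0 0 0 1" --pt "0.015 -0.006 0.064 0 0 0 1" --pt "0.019 -0.007 0.085 0 0 0 1" --pt "0.019 -0.007 0.085 0 0 0 1" --pt "0.019 -0.007 0.085 0 0 0 1"

```text
time: 4.25
tool_pos: [0.5484, 0.1821, 0.0967]
tool_rot: [-0.352, 0.612, 0.613, 0.354]
contact_force: [1.2, -0.6, 0.4]
gripper_width: 0.001
```

```bash
cat > look.py <<'E'
import sys
from h import *
import cv2
k=sys.argv[1]
s=manip.state();print(s['time'],s['joint_pos'].round(3),s['tool_pos'].round(4),s['contact_force'].round(2))
n=["scene","top","wrist"]
I=[cv2.cvtColor(manip.grab_frame(m),cv2.COLOR_RGB2BGR) for m in n]
a=I[0][190:290,265:365];b=I[1][90:190,150:250];c=I[2][60:300,130:370]
r=lambda a,s:cv2.resize(a,(s,s),interpolation=cv2.INTER_CUBIC)
cv2.imwrite(f"pics/c{k}.png",cv2.hconcat([r(a,266),r(b,266),r(c,266)]))
E
python3 look.py 3
```

```text
4.25 [-0.231  0.222  1.943  1.013  1.453 -0.627] [0.5484 0.1821 0.0967] [ 1.23 -0.56  0.41]
```

View pics/c3.png

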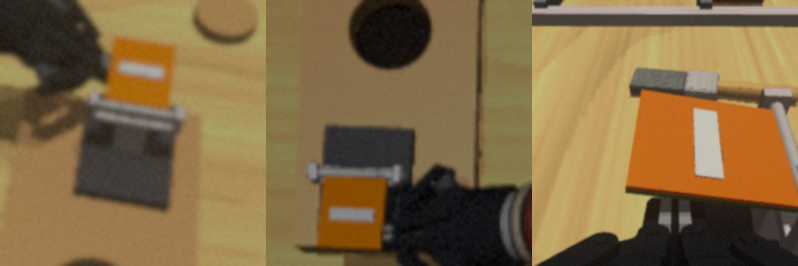

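```bash
cat > arc.py <<'E'
import numpy as np
H=np.array([.604,.12])
def tcp(a,r=.056):
    c,s=np.cos(a),np.sin(a);w=(1-c)/2
    o=.0025+(.0127*(1-w)+.0095*w)*abs(c)+.010*s
    p=H+r*np.array([-c,s])+o*np.array([-s,-c])
    return p+np.array([0,-.0087*(1-w)+.004*w])
def rows(a0,a1,n,start=None):
    b=tcp(a0) if start is None else np.array(start)
    print("from",b)
    R=[]
    for a in np.linspace(a0,a1,n+1)[1:]:
        d=tcp(a)-b;R.append([round(.864*d[1],3),round(d[0],3),round(-.503*d[1],3)])
    print(R,"end",tcp(a1))
E
python3 -c "
from arc import *
rows(.1,1.0,15,(.548,.0957))
rows(1.0,1.9,14)"
```

```text
from [0.548  0.0957]
[[np.float64(0.007), np.float64(-0.002), np.float64(-0.004)], [np.float64(0.01), np.float64(-0.002), np.float64(-0.006)], [np.float64(0.013), np.float64(-0.003), np.float64(-0.007)], [np.float64(0.015), np.float64(-0.003), np.float64(-0.009)], [np.float64(0.018), np.float64(-0.003), np.float64(-0.011)], [np.float64(0.021), np.float64(-0.002), np.float64(-0.012)], [np.float64(0.025), np.float64(-0.002), np.float64(-0.014)], [np.float64(0.028), np.float64(-0.001), np.float64(-0.016)], [np.float64(0.031), np.float64(0.0), np.float64(-0.018)], [np.float64(0.034), np.float64(0.001), np.float64(-0.02)], [np.float64(0.037), np.float64(0.003), np.float64(-0.021)], [np.float64(0.04), np.float64(0.005), np.float64(-0.023)], [np.float64(0.043), np.float64(0.007), np.float64(-0.025)], [np.float64(0.046), np.float64(0.009), np.float64(-0.027)], [np.float64(0.049), np.float64(0.011), np.float64(-0.028)]] end [0.55911902 0.15195146]
from [0.55911902 0.15195146]
[[np.float64(0.003), np.float64(0.003), np.float64(-0.002)], [np.float64(0.006), np.float64(0.006), np.float64(-0.003)], [np.float64(0.008), np.float64(0.009), np.float64(-0.005)], [np.float64(0.011), np.float64(0.013), np.float64(-0.006)], [np.float64(0.013), np.float64(0.016), np.float64(-0.007)], [np.float64(0.015), np.float64(0.02), np.float64(-0.009)], [np.float64(0.016), np.float64(0.024), np.float64(-0.009)], [np.float64(0.018), np.float64(0.029), np.float64(-0.01)], [np.float64(0.019), np.float64(0.033), np.float64(-0.011)], [np.float64(0.02), np.float64(0.036), np.float64(-0.012)], [np.float64(0.021), np.float64(0.039), np.float64(-0.012)], [np.float64(0.021), np.float64(0.042), np.float64(-0.012)], [np.float64(0.022), np.float64(0.045), np.float64(-0.013)], [np.float64(0.022), np.float64(0.048), np.float64(-0.013)]] end [0.60754606 0.17766927]
```

>>> step_arm --pt "0.004 -0.001 -0.002 0 0 0 1" --pt "0.007 -0.002 -0.004 0 0 0 1" --pt "0.01 -0.002 -0.006 0 0 0 1" --pt "0.013 -0.003 -0.007 0 0 0 1" --pt "0.015 -0.003 -0.009 0 0 0 1" --pt "0.018 -0.003 -0.011 0 0 0 1" --pt "0.021 -0.002 -0.012 0 0 0 1" --pt "0.021 -0.002 -0.012 0 0 0 1"

```text
time: 5.2
tool_pos: [0.5456, 0.1826, 0.1193]
tool_rot: [-0.353, 0.612, 0.613, 0.354]
contact_force: [0.2, -1.5, -1.2]
gripper_width: -0.004
```

```bash
python3 look.py 4
```

```text
5.2 [-0.232  0.177  1.948  1.009  1.476 -0.591] [0.5456 0.1826 0.1193] [ 0.17 -1.45 -1.17]
```

View pics/c4.png

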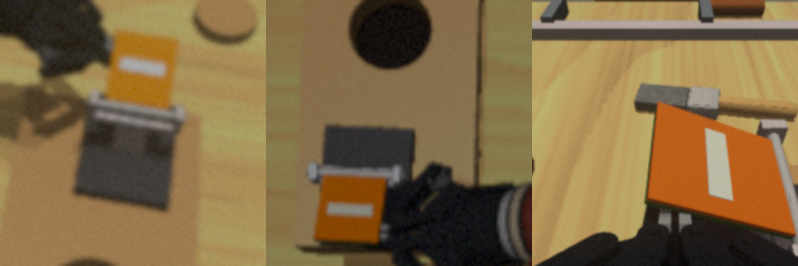

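>>> step_arm --pt "0.004 0 -0.002 0 0 0 1" --pt "0.007 0.001 -0.004 0 0 0 1" --pt "0.01 0.002 -0.006 0 0 0 1" --pt "0.013 0.003 -0.008 0 0 0 1" --pt "0.016 0.005 -0.009 0 0 0 1" --pt "0.019 0.007 -0.011 0 0 0 1" --pt "0.022 0.009 -0.013 0 0 0 1" --pt "0.025 0.011 -0.015 0 0 0 1" --pt "0.028 0.013 -0.016 0 0 0 1" --pt "0.031 0.016 -0.018 0 0 0 1" --pt "0.034 0.019 -0.02 0 0 0 1" --pt "0.036 0.022 -0.021 0 0 0 1" --pt "0.036 0.022 -0.021 0 0 0 1"

```text
time: 6.65
tool_pos: [0.5682, 0.1825, 0.1612]
tool_rot: [-0.353, 0.612, 0.613, 0.354]
contact_force: [-0.6, -0.9, -0.0]
gripper_width: 0.002
```

```bash
python3 look.py 5
```

```text
6.65 [-0.223  0.155  1.888  1.009  1.514 -0.516] [0.5682 0.1825 0.1612] [-0.6  -0.9  -0.04]
```

View pics/c5.png

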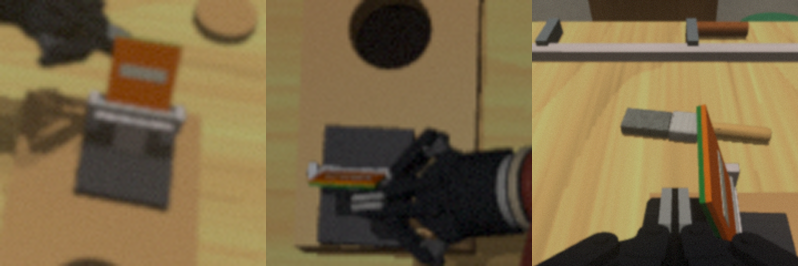

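```bash
python3 -c "
from arc import *
np.set_printoptions(legacy='1.25')
rows(1.2,2.3,15,(.568,.1615))
rows(2.3,3.14,13)"
```

```text
from [0.568  0.1615]
[[0.003, 0.005, -0.002], [0.005, 0.009, -0.003], [0.007, 0.014, -0.004], [0.009, 0.018, -0.005], [0.01, 0.023, -0.006], [0.012, 0.027, -0.007], [0.012, 0.03, -0.007], [0.013, 0.034, -0.008], [0.014, 0.037, -0.008], [0.014, 0.041, -0.008], [0.014, 0.045, -0.008], [0.014, 0.049, -0.008], [0.013, 0.053, -0.008], [0.013, 0.057, -0.007], [0.011, 0.061, -0.007]] end [0.6289011 0.1747288]
from [0.6289011 0.1747288]
[[-0.001, 0.003, 0.001], [-0.003, 0.007, 0.002], [-0.004, 0.01, 0.003], [-0.006, 0.013, 0.004], [-0.009, 0.016, 0.005], [-0.011, 0.019, 0.006], [-0.014, 0.021, 0.008], [-0.017, 0.023, 0.01], [-0.02, 0.026, 0.011], [-0.023, 0.027, 0.013], [-0.026, 0.029, 0.015], [-0.03, 0.03, 0.017], [-0.033, 0.031, 0.019]] end [0.65998079 0.13610508]
```

>>> step_arm --pt "0.003 0.005 -0.002 0 0 0 1" --pt "0.005 0.009 -0.003 0 0 0 1" --pt "0.007 0.014 -0.004 0 0 0 1" --pt "0.009 0.018 -0.005 0 0 0 1" --pt "0.01 0.023 -0.006 0 0 0 1" --pt "0.012 0.027 -0.007 0 0 0 1" --pt "0.012 0.03 -0.007 0 0 0 1" --pt "0.013 0.034 -0.008 0 0 0 1" --pt "0.014 0.037 -0.008 0 0 0 1" --pt "0.014 0.041 -0.008 0 0 0 1" --pt "0.014 0.045 -0.008 0 0 0 1" --pt "0.014 0.049 -0.008 0 0 0 1" --pt "0.013 0.053 -0.008 0 0 0 1" --pt "0.013 0.057 -0.007 0 0 0 1" --pt "0.011 0.061 -0.007 0 0 0 1" --pt "0.011 0.061 -0.007 0 0 0 1"

```text
time: 8.4
tool_pos: [0.6291, 0.1818, 0.1734]
tool_rot: [-0.353, 0.613, 0.612, 0.354]
contact_force: [-0.1, -0.1, -0.0]
gripper_width: 0.002
```

```bash
python3 look.py 6
```

```text
8.4 [-0.202  0.265  1.734  1.015  1.521 -0.469] [0.6291 0.1818 0.1734] [-0.08 -0.11 -0.04]
```

View pics/c6.png

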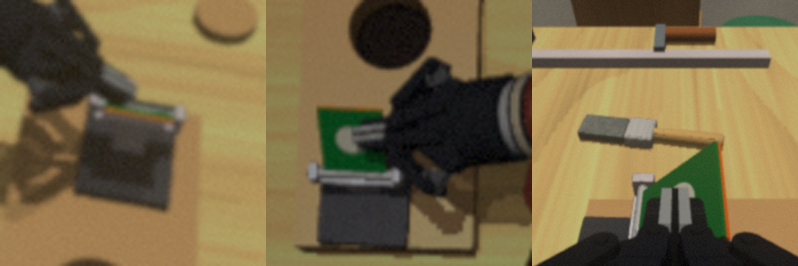

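>>> step_arm --pt "-0.001 0.003 0.001 0 0 0 1" --pt "-0.003 0.007 0.002 0 0 0 1" --pt "-0.004 0.01 0.003 0 0 0 1" --pt "-0.006 0.013 0.004 0 0 0 1" --pt "-0.009 0.016 0.005 0 0 0 1" --pt "-0.011 0.019 0.006 0 0 0 1" --pt "-0.014 0.021 0.008 0 0 0 1" --pt "-0.017 0.023 0.01 0 0 0 1" --pt "-0.02 0.026 0.011 0 0 0 1" --pt "-0.023 0.027 0.013 0 0 0 1" --pt "-0.026 0.029 0.015 0 0 0 1" --pt "-0.03 0.03 0.017 0 0 0 1" --pt "-0.03 0.03 0.017 0 0 0 1" --pt "-0.03 0.03 0.017 0 0 0 1"

```text
time: 9.95
tool_pos: [0.6584, 0.1816, 0.1388]
tool_rot: [-0.354, 0.613, 0.612, 0.353]
contact_force: [0.5, 0.4, 0.2]
gripper_width: 0.003
```

```bash
python3 look.py 7
```

```text
9.95 [-0.194  0.373  1.666  1.02   1.494 -0.498] [0.6584 0.1816 0.1388] [0.49 0.37 0.16]
```

View pics/c7.png

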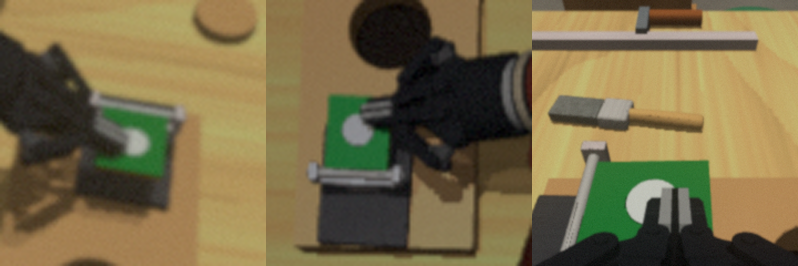

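>>> step_arm --pt "-0.001 0 0.0005 0 0 0 1" --pt "-0.002 0 0.001 0 0 0 1" --pt "-0.003 0 0.002 0 0 0 1" --pt "-0.003 0 0.002 0 0 0 1" --pt "-0.003 0 0.002 0 0 0 1"

```text
time: 10.6
tool_pos: [0.6584, 0.1819, 0.1354]
tool_rot: [-0.354, 0.612, 0.612, 0.353]
contact_force: [0.3, -0.3, 0.0]
gripper_width: 0.002
```

>>> step_arm --pt "-0.001 0 0.0005 0 0 0 1" --pt "-0.002 0 0.001 0 0 0 1" --pt "-0.002 0 0.001 0 0 0 1" --pt "-0.002 0 0.001 0 0 0 1"

```text
time: 11.0
tool_pos: [0.6586, 0.1819, 0.1342]
tool_rot: [-0.354, 0.612, 0.613, 0.354]
contact_force: [-2.1, -0.5, 5.6]
gripper_width: 0.002
```

>>> step_arm --pt "-0.001 0 0.0005 0 0 0 1" --pt "-0.001 0 0.0005 0 0 0 1" --pt "-0.001 0 0.0005 0 0 0 1"

```text
time: 11.3
tool_pos: [0.6587, 0.1819, 0.1341]
tool_rot: [-0.354, 0.611, 0.613, 0.354]
contact_force: [-3.1, -0.6, 8.5]
gripper_width: 0.004
```

```bash
python3 look.py 8
```

```text
11.3 [-0.194  0.381  1.666  1.023  1.491 -0.507] [0.6587 0.1819 0.1341] [-3.11 -0.56  8.47]
```

View pics/c8.png

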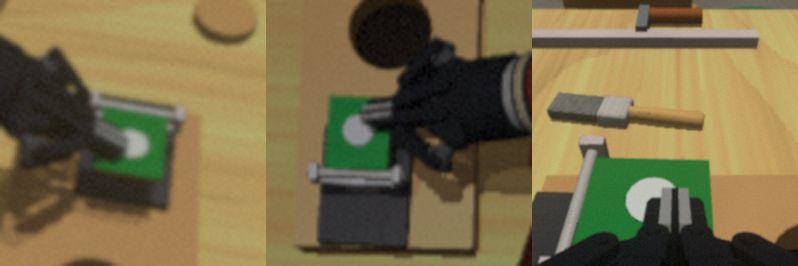

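>>> step_arm --pt "0.009 0 -0.005 0 0 0 1" --pt "0.026 0 -0.015 0 0 0 1" --pt "0.06 0 -0.045 0 0 0 1" --pt "0.09 0 -0.09 0 0 0 1" --pt "0.1 0 -0.13 0 0 0 1" --pt "0.1 0 -0.17 0 0 0 1" --pt "0.1 0 -0.2 0 0 0 1" --pt "0.1 0 -0.2 0 0 0 1"

```text
time: 12.25
tool_pos: [0.6599, 0.0553, 0.3231]
tool_rot: [-0.35, 0.613, 0.613, 0.355]
contact_force: [1.0, -0.0, 1.0]
gripper_width: -0.001
```

```bash
python3 look.py 9; python3 - <<'E'
import cv2
from h import *
for n in("scene","top"):
    I=cv2.cvtColor(manip.grab_frame(n),cv2.COLOR_RGB2BGR);cv2.imwrite(f"pics/{n}9.png",I)
    a=I[195:280,270:360] if n=="scene" else I[105:190,140:250]
    cv2.imwrite(f"pics/{n}9c.png",cv2.resize(a,None,fx=7,fy=7,interpolation=cv2.INTER_CUBIC))
E
```

```text
12.25 [-0.375  0.218  1.518  0.975  1.796 -0.342] [0.6599 0.0553 0.3231] [ 1.   -0.04  1.04]
```

View pics/scene9c.png

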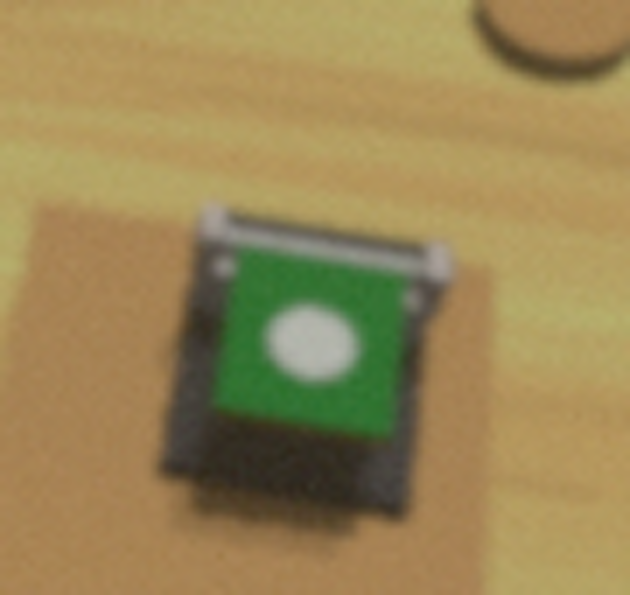

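View pics/top9c.png

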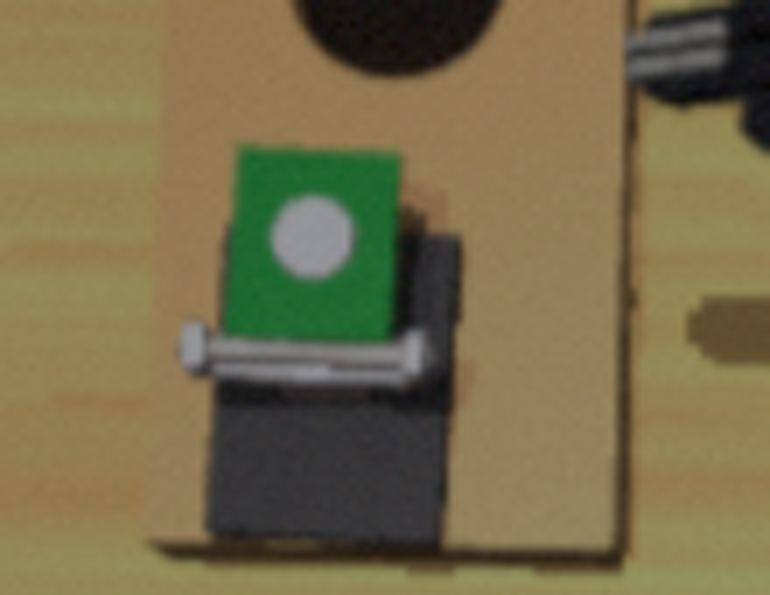

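View pics/scene9.png

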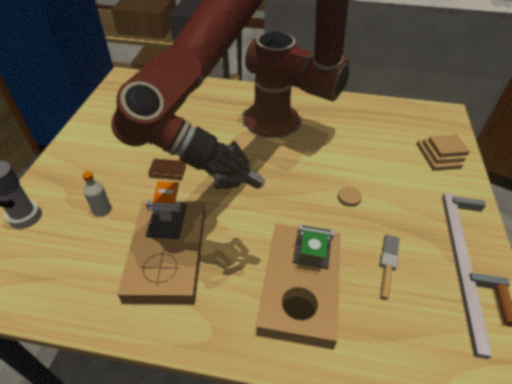

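```bash
python3 - <<'E'
from h import *
T=manip.get_calibration("top");S=manip.get_calibration("scene")
t=lambda x,y:(140+(x-3)/7,105+(y-3)/7)
s=lambda x,y:(270+(x-3)/7,195+(y-3)/7)
for a,b in(((237,147),(392,437)),((402,152),(215,408))):
  print("edge",tri([(T,t(*a)),(S,s(*b))]))
for z in(.1225,.135):
  for y in (.228,.168):
    print(z,y,proj(T,[.604+.075,y,z]),proj(S,[.604+.075,y,z]))
print([t(237,147),s(392,437),t(402,152),s(215,408)])
E
```

```text
edge [0.67973857 0.2264834  0.1230246 ]
edge [0.67910876 0.16662373 0.12257746]
0.1225 0.228 [172.60510841 125.89928754] [325.92378147 256.9688945 ]
0.1225 0.168 [196.0496609  126.34943143] [300.4189994  252.92919911]
0.135 0.228 [171.70283414 124.64492894] [326.74940436 253.9542724 ]
0.135 0.168 [195.38186466 125.09820724] [300.97827819 249.89669286]
[(173.42857142857144, 125.57142857142857), (325.57142857142856, 257.0), (197.0, 126.28571428571428), (300.2857142857143, 252.85714285714286)]
```

The triangulated free edge sits at z = 0.123, which is flat (the nominal value is 0.1225). The stand hasn't moved and the arm is clear, so I'm handing the job in.

```bash
python3 -c "
from plant import manip
print(manip.job_done())"
```

```text
the job is handed in; nothing more can be done
None
```

The flag on the cut-hole panel now lies flat on the far side, green face up, and the job is handed in. I lifted it from below with the closed fingertips, carried it round its hinge and pressed it down to the end stop. I then withdrew to about 0.2 m above it, off to its right. By the last check before hand-in, 12.25 s of the 48 s had gone.

**Last checks:**
- **Flag position:** the free edge measured 0.123 m above the bench in the camera images, against 0.1225 m for flat.
- **Stand and surroundings:** the stand's foot is at the same pixels as before. In the last scene picture the other flag still shows orange, and the loose things look unmoved; I judged those by eye and did not measure them.
- **Force:** readings stayed under about 2 N during the sweep and reached about 9 N (8.5 N down) in the final press. That press also showed a 3 N sideways reading that I couldn't explain, possibly friction, but the flag and stand measured fine afterwards.

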